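# Creep a relief panel home in the finishing jig and latch it

## Robot

A 7-joint arm with a two-finger parallel gripper is mounted at the origin on the work surface. World frame = base frame: x ahead of the robot, y to its left, z up, the work surface at z = 0. Lengths are in m, angles in rad, forces in N, time in s.
With the tool pointing down it reaches from about 0.425 to 0.925 m from the base axis. Payload 6.8 kg.
Tool frame: the origin (TCP) lies between the finger pads; the fingertips stand 17 mm ahead of it and the grasp point (between the pads) lies 2 mm behind it; z points along the fingers, y is the direction in which the jaws open and shut (so a half turn about z gives the same grasp; the last joint's range is limited). The gripper opens to 85 mm and grips with 20 to 120 N. Pads are 22 mm wide; open, the fingers measure 114 mm over their backs; the gripper's body (76 mm by 85 mm) begins 54 mm behind the grasp point. The pads swing forward as they close: fully open they stand 13 mm farther back than shut.
Start: joints at [-1.318, 0.477, 0.022, 1.555, -0.011, 1.109, -0.083], TCP at [0.238, 0.632, 0.248] pointing down, gripper open.
Joint ranges: [-2.96, 2.96], [-0.34, 2.1], [-1.41, 1.46], [0.24, 2.44], [-1.37, 4.51], [0.17, 1.92], [-2.96, 2.96]. Speed limits (rad/s): [2.39, 2.39, 3.14, 3.14, 3.14, 3.14, 3.14].

## Interface

Orientations are given as a unit quaternion [w, x, y, z].
In Python, from station import bot gives the robot as it stands. The module is installed in compiled form; this text tells all that it offers.
- The arm moves only by the tool carry_out, never from a script. Its argument "moves" is a list of rows, each a list of 3 entries, a list of its own where there are three numbers: the turn, a rotation vector about the tool's x, y, z in degrees, then the shift along the tool's x, y, z in cm, then the finger opening in cm, from 0 to 8.54. A call has 1 to 5 rows; each row is the pose to reach, as a shift and turn from the pose commanded when the call began, along the tool's axes at that moment; what a row does not reach only later rows make up. A row lasts 1/8 s, in which the tool goes at most 62.5 mm and 10.7 degrees, less where a joint would pass 70% of its speed; a pose out of reach is approached as far as the arm can. A call with a gripper value outside its range is refused whole. The fingers move at their own pace and stop on an object; "newtons" is the grip in N (left out, the last holds). Time passes only in rows, so rows that repeat a pose let the fingers close. It gives the time, the measured TCP pose, the force and the opening at its end, in the units of the state.
- bot.get_obs(): the state, without advancing time (a new reading comes with each control period).
- bot.read_camera(name): name is "scene" or "side" or "wrist"; returns the picture (420x560x3 uint8, red, green, blue); there is no depth.
- bot.camera_info(name): a dict with "vertical_fov" (degrees; the focal length in pixels is half the picture's height over the tangent of half this angle, whatever the lens; pixels are square), "cx", "cy" (the principal point, pixels), "k1" (the pictures are not rectified: a ray, as slopes to the right and down, at radius r is drawn at 1 + k1 r^2 times it, then the intrinsics apply), "position" and "attitude" of the camera in the world. Camera axes: x right, y up, looking along -z (the intrinsics and any distortion apply to the point x, -y, -z); pixel columns grow to the right and rows downward; lengths in m; the calibration is good to about 2 mm. A picture is of the moment at which its call begins: read the wrist's pose just before it. camera_info takes no time and is no camera call; for the wrist camera it gives the pose at the moment of the call.
- bot.hand_in(): hands the job in, once; it reports no verdict.
Trained networks look in the newest picture that a camera, given by its name, has taken for a name from the list of things; names that differ only in an ending like _2 or _b are one class to them, and where a whole thing is asked for, a point or a joint stands for the part that bears it (a point fixed in the world has none). Each returns a list of dicts, best first, with "score" (0 to 1); they miss things now and then, are a little off and sometimes report something else, mostly with a low value. They report only what shows in the picture. A call takes as long as a camera call.
- bot.silhouettes(label, camera): "region" (420x560 bool, what is visible of it) and "location" ([column, row] in pixels, amid what is visible of it).
The state is a dict: "t": time; "q": joint angles; "joint_vel": joint speeds; "joint_torque": joint torques, N m; "eef_pos": TCP position; "tool_rot": TCP orientation; "contact_force": force on the tool from outside, world axes, zero at the start; "torque": the same for the moment, N m; "gripper_width": opening from 0.0 (shut) to 1.0 (fully open).
Only numpy, scipy, OpenCV 4.12 (cv2) and the standard library are available. Lean on these libraries where they do the work, as an engineer would, in place of code of your own. Each camera call takes 0.05 s, during which the arm holds its last target. There are 200 camera calls.

## Task

The heavy relief panel stands a hand's width short of the stop bar in the wooden jig: creep it forward over the bench by pushing on its near edge at the left and right corners in turn, never letting it skew more than about 20 degrees from the jig, until its far edge is flush on both felt pads of the stop bar, wherever that bar happens to be set, and it stands roughly midway between the cheeks, and only then swing the steel latch fully closed behind it and let go. Feel for the pads and push gently, never harder than about 25 N on the panel or against the pads, because the edges chip. Touch nothing of the white plaster relief, including the blossoms that hang over the middle of the near edge, and leave the other things on the bench where they are.

Things in the scene. Friction and masses are not known exactly. Their poses are not given: they have to be found in the camera images.
- panel: Heavy flat grey board, 150 mm deep (its x, near to far edge), 220 mm wide (y), 36 mm high, loose on the bench, about 1.3 kg (mass and friction vary; pushed at one corner it slides under about 3 to 12 N). Origin: centre of its underside; x towards the far edge, y to its left, z up. Its upright sides are bare; on the near edge only the outer 60 mm at each end are clear of the relief.
- relief: Fragile white plaster leaves and blossoms fixed on the panel, same origin and axes as the panel. Covers its top from x = -100 to +60 mm, y = -60 to +60 mm, up to 57 mm above the bench, and hangs over the near edge for y = -46 to +46 mm, out to x = -100 mm and down to 22 mm above the bench. Must not be touched.
- jig: Wooden jig fixed to the bench. Origin: on the bench, midway between the cheeks, in the plane where the faces of the felt pads are when the stop bar is set fully back; x away from the robot into the stop bar (the way the panel must go), y left, z up. Two low cheeks (20 mm high) at y = +-148 to +-168 mm, x = -128 to +27 mm, leave 38 mm beside the panel; the stop bar sits square between them.
- stop_back (a point): The jig's origin, 20 mm up: middle of the plane of the felt pads' faces if the stop bar is fully back. The bar (288 mm long, 47 mm high) is screwed tight anywhere from there to 22 mm nearer the robot, always square to the jig; its setting is not reported and must be felt for. Its two grey pads, 40 mm wide, z = 5 to 31 mm, at the jig's y = +-85 mm, are stiff (1 mm at 20 N).
- latch (a joint): Angle of the steel latch bar about its vertical pivot, rad. 0: the bar points along the jig's -x, beside the panel's lane; negative: swung outward (to +y); +1.57: fully closed against its stop, pointing to the jig's -y, 5 to 27 mm behind the near edge of a panel that is home. Stays where it is left; a push of about 2 N on its peg turns it.
- latch_pivot (a point): Pivot of the latch, at x = -185, y = +157 mm in the jig's frame, 22 mm above the bench. The flat bar is 16 mm wide, z = 12 to 23 mm, and reaches 90 mm from the pivot.
- latch_peg (a point): Top centre of the upright black peg on the latch bar, 75 mm from the pivot; 12 mm thick, standing from the bar (z = 23 mm) to z = 60 mm. It may be pushed sideways or pinched from above.
- tin: Bystander: paint tin, 84 mm wide, 95 mm high; origin at the underside.
- jar: Bystander: jar of white paste, 68 mm wide, 85 mm high; origin at the underside.
- mug: Bystander: white mug, 76 mm wide, 85 mm high; origin at the underside.
- spatula: Bystander: spatula 200 mm long lying along its x, right of the jig.
- brush: Bystander: brush 190 mm long lying along its x, left of the jig.
- sanding_block: Bystander: cork sanding block 100 x 60 x 35 mm, left of the jig; origin at the underside.
- trial_tile: Bystander: plaster tile 90 x 90 x 12 mm, on the right side of the bench; origin at the underside.

How it is judged:
On the way, in this order (a step that is already met when the one before it is completed fails the run):
1. the panel's far edge is flush on both felt pads while the latch is still open (x of stop_c0 in the frame of panel below 0.098 m and angle between the x axis of panel and the x axis of jig, either way round below 0.014 rad and y of panel in the frame of jig between -0.025 and 0.025 m and angle between panel's own z axis and vertical below 0.03 rad and value of joint latch below 0.6 rad), for 0.2 s.
2. the latch is swung fully closed behind the panel (value of joint latch above 1.45 rad), for 0.2 s.
At the end, for the whole second after the job is handed in: The panel lies flat and still with its far edge within 2 mm of the plane of the pad faces and square to them within 0.014 rad, its middle within 25 mm of the jig's middle line, and the latch is closed to at least 1.45 rad; nothing is touched (x of stop_c0 in the frame of panel below 0.098 m and angle between the x axis of panel and the x axis of jig, either way round below 0.014 rad and y of panel in the frame of jig between -0.025 and 0.025 m and angle between panel's own z axis and vertical below 0.03 rad and value of joint latch above 1.45 rad and linear speed of panel below 0.01 m/s).
It fails at once if the panel is pushed by the robot with more than 30 N (contact force between any of the arm, the fingers and panel above 30 N).
It fails at once if the panel is pressed against the jig with more than 30 N (contact force between panel and jig above 30 N).
It fails at once if the plaster relief is touched (contact force between relief and anything else above 1 N).
It fails at once if the panel is skewed more than 23 degrees from the jig, or tipped (angle between the x axis of panel and the x axis of jig, either way round above 0.4 rad or angle between panel's own z axis and vertical above 0.1 rad).
It fails at once if a bystander is moved more than 20 mm (distance of any of tin, jar, mug, spatula, brush, sanding_block, trial_tile from where it was at the start of the episode above 0.02 m).
It also fails if it takes over 72 s, if anything falls off the work surface, if the arm or the gripper's body presses on something with over 40 N, if the wrist force passes 120 N, or if a joint passes its speed limit or range.

## Working session

There is one attempt and no reset: what is moved stays moved. The work goes in short steps, Python scripts to look and compute and a tool call to move; the robot and the scene stay as the last step left them, time stands still between calls to the robot, and variables do not carry over. Pictures are saved under pics/ and viewed, about 8 in all and at most 12, crops included, and the job is handed in when it is done.

Besides the shell and the picture viewer there is one more tool, called after "Emit:" in YAML: its name, and indented under it one key for each argument. carry_out: Moves the arm, as the interface text tells. Its arguments: {"type":"object","properties":{"moves":{"type":"array"},"newtons":{"type":"number"}},"required":["moves"]}

```bash
mkdir -p pics; cat > h.py <<'E'
import numpy as np, cv2
from scipy.spatial.transform import Rotation as R
from station import bot
def rot(a):
    a=np.array(a)
    return a if a.shape==(3,3) else R.from_quat(a[[1,2,3,0]]).as_matrix()
def K(i):
    f=210/np.tan(np.radians(i['vertical_fov'])/2); return f
def ray(i,uv,z):
    """pixel -> world point at height z"""
    f=K(i); d=np.array([(uv[0]-i['cx'])/f,(uv[1]-i['cy'])/f]); s=d.copy()
    for _ in range(30): s=d/(1+i['k1']*(s@s))
    v=rot(i['attitude'])@np.array([s[0],-s[1],-1]); p=np.array(i['position'])
    return p+v*(z-p[2])/v[2]
def proj(i,P):
    f=K(i); c=(np.atleast_2d(P)-np.array(i['position']))@rot(i['attitude'])
    s=np.c_[c[:,0]/-c[:,2],-c[:,1]/-c[:,2]]; s=s*(1+i['k1']*(s**2).sum(1))[:,None]
    return s*f+[i['cx'],i['cy']]
def save(n,im): cv2.imwrite(f'pics/{n}.png',cv2.cvtColor(im,cv2.COLOR_RGB2BGR))
E
python3 - <<'E'
from h import *
for c in ['scene','side']:
    im=bot.read_camera(c); save(c+'0',im); np.save(c+'0.npy',im)
    i=bot.camera_info(c); print(c,i)
    for l in ['panel','relief','jig','latch','latch_peg']:
        for d in bot.silhouettes(l,c)[:2]: print(l,round(d['score'],2),d['location'],d['region'].sum())
o=bot.get_obs(); print(o)
E
```

```text
scene {'vertical_fov': 56.123314174902035, 'cx': 279.7132201358977, 'cy': 218.2602184927671, 'k1': -0.08228566762375925, 'position': array([0.9710121 , 0.3675353 , 0.94638997]), 'attitude': array([0.38583533, 0.10276703, 0.25351411, 0.88107924])}
panel 0.57 [288.5, 210.0] 4408
relief 0.72 [292.6, 200.9] 1610
jig 0.77 [229.4, 253.8] 2837
latch 0.71 [337.8, 243.9] 272
latch_peg 0.72 [232.2, 255.1] 2832
latch_peg 0.66 [336.0, 242.7] 222
side {'vertical_fov': 49.78279637399571, 'cx': 279.4777240972251, 'cy': 203.09459334715066, 'k1': -0.09704941093769195, 'position': array([ 0.01842555, -0.94696132,  0.77991154]), 'attitude': array([ 0.84954518,  0.4557541 , -0.12809943, -0.23270523])}
panel 0.66 [266.9, 224.9] 3328
jig 0.59 [328.3, 205.7] 2465
jig 0.45 [257.3, 298.1] 1229
latch 0.53 [233.1, 197.8] 201
latch_peg 0.71 [239.6, 197.7] 169
latch_peg 0.41 [329.9, 208.1] 2151
{'t': 0.6, 'q': array([-1.31807923,  0.4769948 ,  0.02239962,  1.55540132, -0.01150592,
        1.10928213, -0.08306306]), 'joint_vel': array([ 0.00023337, -0.00020993,  0.00068122, -0.00089644, -0.00177366,
        0.00316698,  0.00020672]), 'joint_torque': array([-2.44014554e-04, -5.96005404e+01,  1.60494681e+00, -2.81414795e+01,
        1.21753413e-02,  1.91725208e-03, -8.55594209e-06]), 'eef_pos': array([0.23830044, 0.63155861, 0.24831083]), 'tool_rot': array([-7.40962468e-06,  1.79424851e-01,  9.83771682e-01,  2.23316703e-05]), 'contact_force': array([-0.55623116,  0.08463582,  0.33265097]), 'torque': array([-0.04340241,  0.04413241, -0.0018514 ]), 'gripper_width': 1.0012320701968636}
```

```bash
python3 - <<'E'
from h import *
a=np.load('scene0.npy')[130:340,140:420]; b=np.load('side0.npy')[130:340,140:420]
save('crop0',np.vstack([cv2.resize(x,None,fx=2.8,fy=1.42*1.0) if 0 else cv2.resize(x,(560*1,420)) for x in [a]]))
save('crop1',cv2.resize(b,(800,600)))
save('crop0',cv2.resize(a,(800,600)))
E
```

```text
(no output)
```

View pics/crop0.png

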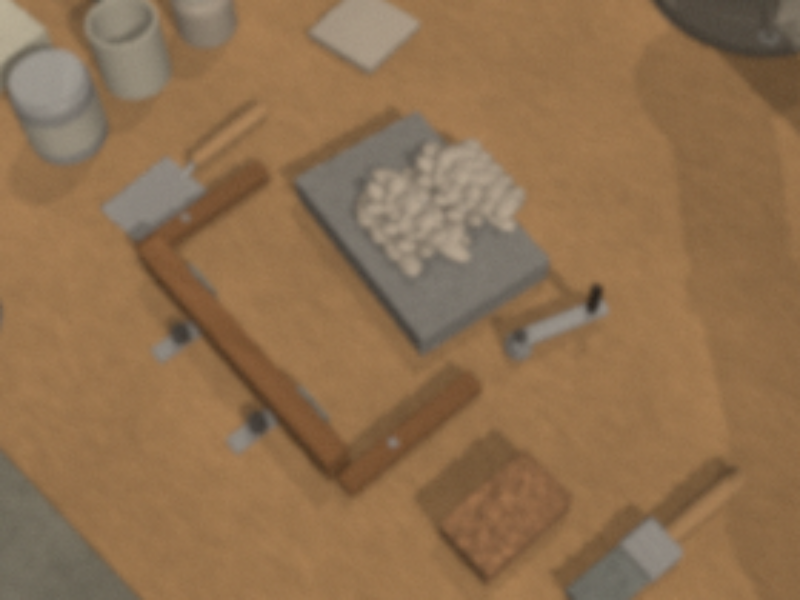

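View pics/crop1.png

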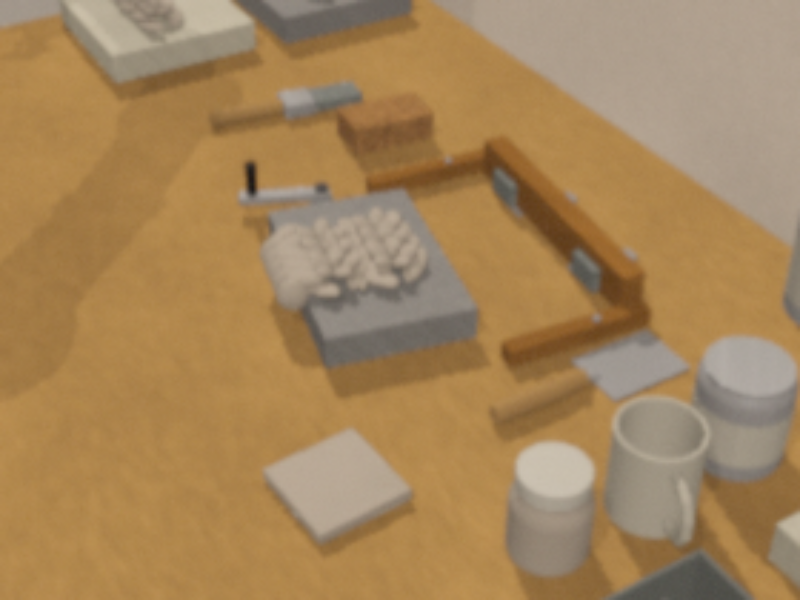

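Both views show the panel about 100+ mm short of the bar, the jig rotated relative to the base, and the latch at about 0 beside the lane. Corner clicks from these crops go into a fit.

```bash
cat > fit.py <<'E'
from h import *
from scipy.optimize import least_squares
I={c:bot.camera_info(c) for c in ['scene','side']}
def T(p,P): c,s=np.cos(p[2]),np.sin(p[2]); P=np.atleast_2d(P).astype(float); return np.c_[p[0]+c*P[:,0]-s*P[:,1],p[1]+s*P[:,0]+c*P[:,1],P[:,2]]
def fit(cl,p0):
    f=lambda p:np.concatenate([(proj(I[c],T(p,P))[0]-uv) for c,P,uv in cl])
    r=least_squares(f,p0,loss='soft_l1'); return r.x,f(r.x).reshape(-1,2)
px=lambda x,y:np.array([x/2.857+140,y/2.857+130])
E
cat > a.py <<'E'
from fit import *
pan=[('scene',(.075,-.11,.036),px(297,183)),('scene',(-.075,-.11,.036),px(415,113)),('scene',(-.075,.11,.036),px(548,266)),('scene',(.075,.11,.036),px(421,342)),
('side',(-.075,.11,.036),px(270,212)),('side',(.075,.11,.036),px(405,191)),('side',(.075,-.11,.036),px(475,310)),('side',(-.075,-.11,.036),px(325,352)),('side',(.075,-.11,0),px(475,335))]
jig=[('scene',(-.185,.157,.022),px(517,345)),('side',(-.185,.157,.022),px(319,190)),
('scene',(-.128,.148,.02),px(466,373)),('scene',(-.128,.168,.02),px(481,384)),('scene',(.027,.168,.02),px(350,480)),
('scene',(-.128,-.148,.02),px(270,171)),('scene',(-.128,-.168,.02),px(257,162)),
('side',(-.128,-.168,.02),px(505,348)),('side',(-.128,.148,.02),px(368,182))]
pp,r1=fit(pan,[.6,0,0]); pj,r2=fit(jig,[.75,0,0])
print(pp,'\n',r1.round(1).tolist(),'\n',pj,'\n',r2.round(1).tolist())
np.save('pj.npy',pj)
d=np.array(pp)-pj; c,s=np.cos(pj[2]),np.sin(pj[2]); print('panel in jig',c*d[0]+s*d[1],-s*d[0]+c*d[1],np.degrees(d[2]))
print('peg',ray(I['scene'],px(597,288),.06),ray(I['side'],px(250,163),.06), 'expected latch0', T(pj,(-.26,.157,.06)))
n='side'
for c in ['scene','side']:
    im=np.load(c+'0.npy').copy(); im=cv2.resize(im[130:340,140:420],(800,600))
    def line(p,A,B,col):
        q=[tuple(np.int32((proj(I[c],T(p,X))[0]-[140,130])*2.857)) for X in (A,B)]; cv2.line(im,q[0],q[1],col,1)
    for x0,x1,y0,y1,z,p,col in [(-.075,.075,-.11,.11,.036,pp,(255,0,0)),(-.128,.027,.148,.168,.02,pj,(0,255,0)),(-.128,.027,-.168,-.148,.02,pj,(0,255,0)),(0,.0,-.105,-.065,.031,pj,(0,0,255)),(0,0,.065,.105,.031,pj,(0,0,255)),(-.022,-.022,-.144,.144,.047,pj,(0,255,255))]:
        Q=[(x0,y0,z),(x0,y1,z),(x1,y1,z),(x1,y0,z)]
        for k in range(4): line(p,Q[k],Q[(k+1)%4],col)
    np.save(c+'ov.npy',im)
    save(c+'ov',im)
save('ov',cv2.resize(np.hstack([np.load('sceneov.npy')[80:520,60:640],np.load('sideov.npy')[80:520,220:]]),None,fx=.69,fy=.69))
E
python3 a.py
```

```text
[ 0.52868877 -0.03827322 -0.22371812] 
 [[-1.7, -1.2], [0.4, -0.4], [0.2, -1.6], [-0.9, 0.1], [-0.9, -1.1], [-0.3, -1.9], [0.9, -1.5], [-0.7, -5.5], [0.3, 0.2]] 
 [ 0.72219888 -0.06253729 -0.11257896] 
 [[0.8, -1.9], [0.2, -0.8], [0.3, -0.9], [0.3, 0.6], [-0.3, 4.7], [0.1, 0.2], [0.5, -0.9], [0.9, 0.9], [1.0, -0.0]]
panel in jig -0.1950109791520757 0.002371296266497236 -6.3678049197804265
peg [0.4851344  0.14321744 0.06      ] [0.48784164 0.14166626 0.06      ] expected latch0 [[0.48148235 0.12267759 0.06      ]]
```

View pics/sceneov.png

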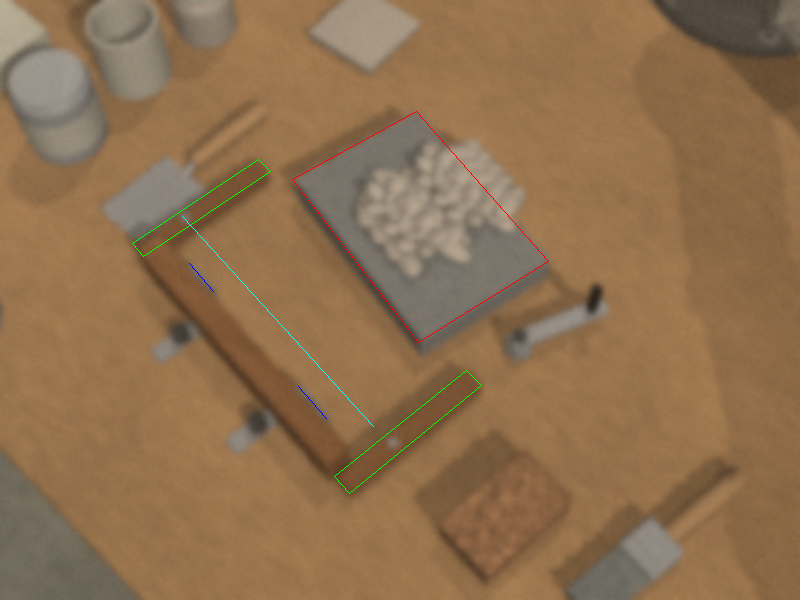

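The overlay matches (red panel, green cheeks). The panel is at jig (-195, +2) mm, skewed about -6.4°, and the latch is at about -0.25. I'm starting towards the right corner.

Emit:
carry_out:
  moves:
    - [[0,0,51],[-25.2,-15.3,3],0]
    - [[0,0,51],[-25.2,-15.3,3],0]
    - [[0,0,51],[-25.2,-15.3,3],0]
    - [[0,0,51],[-25.2,-15.3,3],0]
    - [[0,0,51],[-25.2,-15.3,3],0]
  newtons: 100

```text
t: 1.23
eef_pos: [0.4219, 0.3967, 0.2185]
tool_rot: [0.0, 0.589, 0.808, 0.0]
contact_force: [0.1, 0.6, -0.1]
gripper_width: 0.006
```

```bash
cat > st.py <<'E'
from h import *
pj=np.load('pj.npy')
o=bot.get_obs(); A=rot(o['tool_rot']); e=o['eef_pos']
c,s=np.cos(pj[2]),np.sin(pj[2]); J=np.array([[c,s],[-s,c]])
yaw=np.degrees(np.arctan2(A[1,1],A[0,1])-pj[2])
print('t',o['t'],'world',e.round(4),'jig mm',(J@(e[:2]-pj[:2])*1000).round(1),'tool y yaw vs jig',yaw.round(2),'F jig',(J@o['contact_force'][:2]).round(1),o['contact_force'][2].round(1),'w',o['gripper_width'])
def shift(xj,yj,z):
    w=np.r_[pj[:2]+J.T@[xj,yj],z]; return (A.T@(w-e)*100).round(2)
E
python3 - <<'E'
from st import *
print(shift(-.32,-.02,.15),shift(-.315,-.085,.1),A)
E
```

```text
t 1.225 world [0.4219 0.3967 0.2185] jig mm [-350.   422.6] tool y yaw vs jig 24.35 F jig [-0.   0.6] -0.1 w 0.005709306170677452
[-41.56 -15.52   6.85] [-47.69 -17.74  11.85] [[-3.07327913e-01  9.51603430e-01  6.82266854e-04]
 [ 9.51603625e-01  3.07328051e-01 -1.03774219e-04]
 [-3.08431645e-04  6.17354897e-04 -9.99999762e-01]]
```

Emit:
carry_out:
  moves:
    - [[0,0,24.35],[-24.4,-7.75,4],0]
    - [[0,0,24.35],[-24.4,-7.75,4],0]
    - [[0,0,24.35],[-24.4,-7.75,4],0]
    - [[0,0,24.35],[-24.4,-7.75,4],0]
    - [[0,0,24.35],[-24.4,-7.75,4],0]

```text
t: 1.85
eef_pos: [0.4225, 0.1391, 0.178]
tool_rot: [-0.0, 0.745, 0.667, -0.001]
contact_force: [0.4, 0.5, -0.3]
gripper_width: -0.004
```

Emit:
carry_out:
  moves:
    - [[0,0,0],[-25.4,1,4.5],0]
    - [[0,0,0],[-25.4,1,4.5],0]
    - [[0,0,0],[-25.4,1,4.5],0]
    - [[0,0,0],[-25.4,1,4.5],0]
    - [[0,0,0],[-25.4,1,4.5],0]

```text
t: 2.48
eef_pos: [0.4061, -0.1136, 0.1332]
tool_rot: [0.0, 0.745, 0.667, -0.0]
contact_force: [-0.6, 0.8, 0.3]
gripper_width: 0.003
```

```bash
python3 - <<'E'
from st import *
print(shift(-.315,-.08,.03))
im=bot.read_camera('wrist'); i=bot.camera_info('wrist')
print(i)
from fit import T
pp=[ 0.52868877,-0.03827322,-0.22371812]
q=proj(i,T(pp,[(-.075,-.11,.036),(-.075,.11,.036),(.075,.11,.036),(.075,-.11,.036)])); print(q)
cv2.polylines(im,[np.int32(q)],True,(255,0,0),1); save('w1',im)
E
```

```text
t 2.475 world [ 0.4061 -0.1136  0.1332] jig mm [-308.3  -86.3] tool y yaw vs jig 0.05 F jig [-0.6  0.7] 0.3 w 0.0028515630311107738
[ 0.64 -0.67 10.32]
{'vertical_fov': 58.632881876422324, 'cx': 283.3873491180658, 'cy': 209.95065226514387, 'k1': -0.05244939465430828, 'position': array([ 0.41483605, -0.03956251,  0.25920947]), 'attitude': array([ 0.98757866, -0.1473678 ,  0.00774663, -0.05395473])}
[[ 323.75159765  238.21206681]
 [ 384.97450848 -170.60880981]
 [ 651.15663895 -111.09300764]
 [ 543.83621769  261.28418295]]
```

View pics/w1.png

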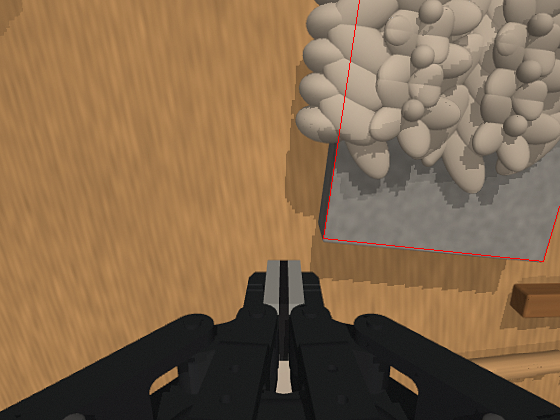

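The wrist view confirms the panel fit to about 1 mm (near-right corner at 323,238), and the fingers are clear of the blossoms. I'll lower and push the right corner.

Emit:
carry_out:
  moves:
    - [[0,0,0],[1.2,-0.5,5],0]
    - [[0,0,0],[1.2,-0.5,10],0]
    - [[0,0,0],[1.2,-0.5,10.5],0]
    - [[0,0,0],[1.2,0,10.5],0]
    - [[0,0,0],[1.2,0.5,10.5],0]

```text
t: 3.15
eef_pos: [0.4149, -0.0986, 0.03]
tool_rot: [0.001, 0.743, 0.669, 0.001]
contact_force: [0.2, 0.2, -0.7]
gripper_width: -0.001
```

Emit:
carry_out:
  moves:
    - [[0,0,0],[0,0.4,0],0]
    - [[0,0,0],[0,0.8,0],0]
    - [[0,0,0],[0,1.2,0],0]
    - [[0,0,0],[0,1.6,0],0]
    - [[0,0,0],[0,2.0,0],0]

```text
t: 3.78
eef_pos: [0.4293, -0.1013, 0.0279]
tool_rot: [-0.002, 0.744, 0.668, -0.002]
contact_force: [-7.3, -3.0, 4.1]
gripper_width: -0.002
```

```bash
python3 st.py
```

```text
t 3.775 world [ 0.4293 -0.1013  0.0279] jig mm [-286.7  -71.5] tool y yaw vs jig 0.33 F jig [-6.9 -3.8] 4.1 w -0.002431466888096984
```

Emit:
carry_out:
  moves:
    - [[0,0,0],[0,0.5,0],0]
    - [[0,0,0],[0,1.0,0],0]
    - [[0,0,0],[0,1.5,0],0]
    - [[0,0,0],[0,2.0,0],0]
    - [[0,0,0],[0,2.4,0],0]

```text
t: 4.4
eef_pos: [0.4533, -0.1043, 0.0279]
tool_rot: [-0.002, 0.744, 0.668, -0.002]
contact_force: [-7.7, -2.4, 4.9]
gripper_width: 0.001
```

```bash
cat > pan.py <<'E'
from st import *
from scipy.optimize import least_squares
from scipy.ndimage import distance_transform_edt
import sys
# fit panel pose to silhouettes (panel+relief) by comparing with rendered box hull, in one or both views
I={c:bot.camera_info(c) for c in ['scene','side']}
D={}
for cam in I:
    im=bot.read_camera(cam); np.save(cam+'_l.npy',im); m=np.zeros((420,560),bool)
    for l in ['panel','relief']:
        d=bot.silhouettes(l,cam)
        if d: m|=d[0]['region']
    D[cam]=m
np.savez('mask.npz',**D)
P=np.array([(x,y,z) for x in(-.075,.075) for y in(-.11,.11) for z in(0,.036)])
B=np.array([(x,y,z) for x in(-.1,.06) for y in(-.046,.046) for z in(.024,.05)])
def T(p,P): c,s=np.cos(p[2]),np.sin(p[2]); return np.c_[p[0]+c*P[:,0]-s*P[:,1],p[1]+s*P[:,0]+c*P[:,1],P[:,2]]
def cost(v):
    w=pj[:2]+J.T@v[:2]; p=[w[0],w[1],pj[2]+v[2]]; t=0
    for cam,m in D.items():
        r=np.zeros((420,560),np.uint8)
        for Q in (P,B): 
            h=cv2.convexHull(np.int32(np.round(proj(I[cam],T(p,Q))*16))); cv2.fillPoly(r,[h],1,shift=4)
        t+=(m!=(r>0)).sum()
    return t
from scipy.optimize import minimize
v0=np.array([float(x) for x in sys.argv[1:4]])*[.001,.001,np.pi/180]
S=np.array([v0]+[v0+d for d in np.diag([.01,.008,.06])])
r=minimize(cost,v0,method='Nelder-Mead',options=dict(initial_simplex=S,maxfev=200))
print('panel in jig mm,deg',(r.x*[1e3,1e3,180/np.pi]).round(1),'cost',r.fun,[m.sum() for m in D.values()])
np.save('pv.npy',r.x)
E
python3 pan.py -183 2 3
```

```text
t 4.4 world [ 0.4533 -0.1043  0.0279] jig mm [-262.5  -71.7] tool y yaw vs jig 0.33 F jig [-7.4 -3.2] 4.9 w 0.0013765765659868904
panel in jig mm,deg [-176.     8.5    1.7] cost 1768.0 [np.int64(4350), np.int64(1929)]
```

```bash
cat >> pan.py <<'E'
out=[]
for cam in I:
    im=np.load(cam+'_l.npy').copy(); w=pj[:2]+J.T@r.x[:2]; p=[w[0],w[1],pj[2]+r.x[2]]
    k=3; im=cv2.resize(im[150:290,190:323],None,fx=k,fy=k) 
    q=(proj(I[cam],T(p,P[[1,3,7,5]]))-[190,150])*k
    mm=cv2.resize(D[cam][150:290,190:323].astype(np.uint8),None,fx=k,fy=k,interpolation=0)
    cv2.drawContours(im,cv2.findContours(mm,0,2)[0],-1,(0,255,0),1)
    cv2.polylines(im,[np.int32(q)],True,(255,0,0),1); out.append(im)
save(sys.argv[4],np.hstack(out)) if len(sys.argv)>4 else 0
E
python3 pan.py -180 2 5 p5
```

```text
t 4.7 world [ 0.4542 -0.1043  0.0279] jig mm [-261.6  -71.6] tool y yaw vs jig 0.33 F jig [-4.7 -3. ] 0.0 w -1.7340074140161726e-05
panel in jig mm,deg [-174.8    9.7    2.8] cost 1627.0 [np.int64(4410), np.int64(1992)]
```

View pics/p5.png

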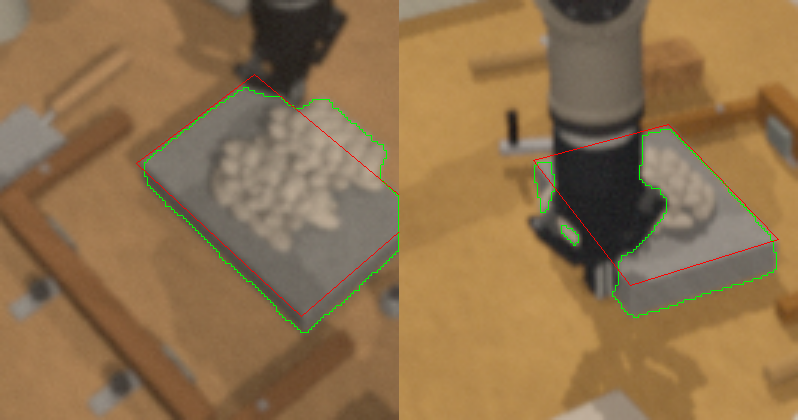

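```bash
python3 - <<'E'
s=open('pan.py').read()
a=s.index('def cost'); b=s.index('from scipy.optimize import minimize')
new='''E={}
for cam,m in D.items():
    e=np.ones((420,560),np.uint8)
    cv2.drawContours(e,cv2.findContours(m.astype(np.uint8),0,cv2.CHAIN_APPROX_NONE)[0],-1,0,1)
    E[cam]=distance_transform_edt(e)
from scipy.ndimage import map_coordinates
def cost(v):
    w=pj[:2]+J.T@v[:2]; p=[w[0],w[1],pj[2]+v[2]]; t=0
    for cam in E:
        h=cv2.convexHull(proj(I[cam],T(p,P)).astype(np.float32))[:,0]
        h=np.vstack([h,h[:1]]); q=np.vstack([h[k]+(h[k+1]-h[k])*np.linspace(0,1,40)[:,None] for k in range(len(h)-1)])
        d=map_coordinates(E[cam],[q[:,1],q[:,0]],order=1,mode='nearest'); t+=(1-np.exp(-d**2/(2*SG**2))).sum()
    return t
SG=5
'''
s=s[:a]+new+s[b:]
s=s.replace("print('panel in","""SG=1.5
r=minimize(cost,r.x,method='Nelder-Mead',options=dict(initial_simplex=np.array([r.x]+[r.x+d for d in np.diag([.004,.004,.02])]),maxfev=300))
print('panel in""")
open('pan.py','w').write(s)
E
python3 pan.py -175 8 4 p6
```

```text
t 5.0 world [ 0.4542 -0.1043  0.0279] jig mm [-261.6  -71.6] tool y yaw vs jig 0.34 F jig [-4.2 -3.4] 1.1 w 8.977815067547105e-05
panel in jig mm,deg [-176.7    8.8    1.5] cost 132.75105220601822 [np.int64(4406), np.int64(1896)]
```

View pics/p6.png

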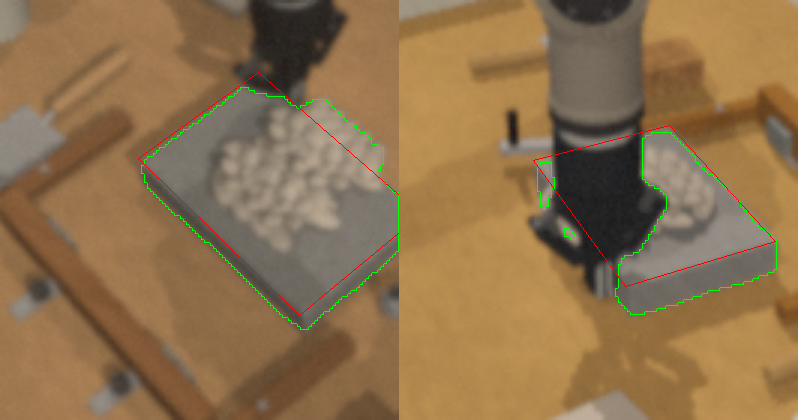

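The fit puts the panel at (-176, 8) mm, yaw +1.7°. I'll push the right corner further, then cross over to the left.

Emit:
carry_out:
  moves:
    - [[0,0,0],[0,0.4,0],0]
    - [[0,0,0],[0,0.8,0],0]
    - [[0,0,0],[0,1.2,0],0]
    - [[0,0,0],[0,1.6,0],0]
    - [[0,0,0],[0,2.0,0],0]

```text
t: 5.92
eef_pos: [0.4734, -0.1064, 0.0279]
tool_rot: [-0.002, 0.744, 0.668, -0.002]
contact_force: [-6.4, -2.6, 3.7]
gripper_width: 0.0
```

Emit:
carry_out:
  moves:
    - [[0,0,0],[0,-3,-3],0]
    - [[0,0,0],[2,-4,-6.5],0]
    - [[0,0,0],[8,-4,-6.5],0]
    - [[0,0,0],[13.5,-4,-6.5],0]
    - [[0,0,0],[15.5,-4,-2],0]

```text
t: 6.55
eef_pos: [0.4563, 0.0583, 0.0501]
tool_rot: [0.001, 0.741, 0.671, 0.004]
contact_force: [1.0, -0.2, 0.0]
gripper_width: 0.003
```

Emit:
carry_out:
  moves:
    - [[0,0,0],[0,0,2],0]
    - [[0,0,0],[0,0.4,2],0]
    - [[0,0,0],[0,0.8,2],0]
    - [[0,0,0],[0,1.2,2],0]
    - [[0,0,0],[0,1.6,2],0]

```text
t: 7.18
eef_pos: [0.4697, 0.051, 0.029]
tool_rot: [0.0, 0.743, 0.669, 0.001]
contact_force: [-0.2, 0.2, -0.6]
gripper_width: 0.001
```

```bash
python3 pan.py -168 8 7
```

```text
t 7.175 world [0.4697 0.051  0.029 ] jig mm [-263.7   84.5] tool y yaw vs jig 0.39 F jig [-0.2  0.2] -0.6 w 0.0005137259097622002
panel in jig mm,deg [-164.    15.6    7.4] cost 118.91861976589095 [np.int64(4609), np.int64(3099)]
```

Emit:
carry_out:
  moves:
    - [[0,0,0],[0,0.4,0],0]
    - [[0,0,0],[0,0.8,0],0]
    - [[0,0,0],[0,1.2,0],0]
    - [[0,0,0],[0,1.6,0],0]
    - [[0,0,0],[0,2.0,0],0]

```text
t: 8.1
eef_pos: [0.486, 0.0505, 0.0277]
tool_rot: [-0.003, 0.743, 0.67, -0.002]
contact_force: [-7.5, 3.7, 3.7]
gripper_width: -0.004
```

Emit:
carry_out:
  moves:
    - [[0,0,0],[0,0.4,0],0]
    - [[0,0,0],[0,0.8,0],0]
    - [[0,0,0],[0,1.2,0],0]
    - [[0,0,0],[0,1.6,0],0]
    - [[0,0,0],[0,2.0,0],0]

```text
t: 8.72
eef_pos: [0.5059, 0.0485, 0.0277]
tool_rot: [-0.003, 0.743, 0.67, -0.002]
contact_force: [-6.9, 5.2, 5.4]
gripper_width: 0.001
```

```bash
python3 pan.py -150 11 -2
```

```text
t 8.725 world [0.5059 0.0485 0.0277] jig mm [-227.4   86. ] tool y yaw vs jig 0.52 F jig [-7.5  4.4] 5.4 w 0.000672968845050435
panel in jig mm,deg [-141.1    4.4   -1.8] cost 126.37846070490693 [np.int64(4437), np.int64(3070)]
```

Emit:
carry_out:
  moves:
    - [[0,0,0],[0,0.4,0],0]
    - [[0,0,0],[0,0.8,0],0]
    - [[0,0,0],[0,1.2,0],0]
    - [[0,0,0],[0,1.5,0],0]

```text
t: 9.52
eef_pos: [0.5211, 0.0468, 0.0276]
tool_rot: [-0.002, 0.743, 0.67, -0.001]
contact_force: [-6.4, 4.9, 2.9]
gripper_width: 0.003
```

Emit:
carry_out:
  moves:
    - [[0,0,0],[0,-3,-3],0]
    - [[0,0,0],[-2,-3.2,-6.5],0]
    - [[0,0,0],[-8,-3.2,-6.5],0]
    - [[0,0,0],[-14,-3.2,-6.5],0]
    - [[0,0,0],[-16.2,-3.2,-2],0]

```text
t: 10.15
eef_pos: [0.4772, -0.1165, 0.0504]
tool_rot: [0.003, 0.745, 0.667, 0.002]
contact_force: [-0.4, 1.4, -0.6]
gripper_width: -0.001
```

Emit:
carry_out:
  moves:
    - [[0,0,0],[0,0,2],0]
    - [[0,0,0],[0,0.4,2],0]
    - [[0,0,0],[0,0.8,2],0]
    - [[0,0,0],[0,1.2,2],0]
    - [[0,0,0],[0,1.6,2],0]

```text
t: 10.78
eef_pos: [0.4889, -0.1135, 0.0286]
tool_rot: [-0.002, 0.743, 0.669, -0.001]
contact_force: [-8.4, -0.2, 5.4]
gripper_width: 0.002
```

```bash
python3 pan.py -134 2 -6
```

```text
t 10.775 world [ 0.4889 -0.1135  0.0286] jig mm [-226.1  -76.9] tool y yaw vs jig 0.45 F jig [-8.3 -1.1] 5.4 w 0.002005530791521244
panel in jig mm,deg [-129.9   -0.3   -5.8] cost 300.7814807118614 [np.int64(4481), np.int64(1189)]
```

Emit:
carry_out:
  moves:
    - [[0,0,0],[0,0.4,0],0]
    - [[0,0,0],[0,0.8,0],0]
    - [[0,0,0],[0,1.2,0],0]
    - [[0,0,0],[0,1.6,0],0]
    - [[0,0,0],[0,2.0,0],0]

```text
t: 11.7
eef_pos: [0.5084, -0.117, 0.0284]
tool_rot: [-0.001, 0.744, 0.669, -0.001]
contact_force: [-6.4, -3.1, 2.7]
gripper_width: 0.001
```

Emit:
carry_out:
  moves:
    - [[0,0,0],[0,0.4,0],0]
    - [[0,0,0],[0,0.8,0],0]
    - [[0,0,0],[0,1.2,0],0]
    - [[0,0,0],[0,1.5,0],0]

```text
t: 12.2
eef_pos: [0.5235, -0.1185, 0.0284]
tool_rot: [-0.001, 0.744, 0.669, -0.001]
contact_force: [-6.9, -2.7, 3.4]
gripper_width: -0.003
```

```bash
python3 pan.py -114 5 3
```

```text
t 12.2 world [ 0.5235 -0.1185  0.0284] jig mm [-191.2  -78. ] tool y yaw vs jig 0.38 F jig [-6.5 -3.4] 3.4 w -0.0034540302767151927
panel in jig mm,deg [-107.9   11.     3.3] cost 300.98058614501645 [np.int64(1901), np.int64(1777)]
```

Emit:
carry_out:
  moves:
    - [[0,0,0],[0,-3,-3],0]
    - [[0,0,0],[2,-3,-6.5],0]
    - [[0,0,0],[8,-3,-6.5],0]
    - [[0,0,0],[14,-3,-6.5],0]
    - [[0,0,0],[16.6,-2.8,-2],0]

```text
t: 13.12
eef_pos: [0.5189, 0.0563, 0.0508]
tool_rot: [0.001, 0.741, 0.671, 0.005]
contact_force: [0.1, 0.0, -1.1]
gripper_width: 0.006
```

Emit:
carry_out:
  moves:
    - [[0,0,0],[0,0,2],0]
    - [[0,0,0],[0,0.4,2],0]
    - [[0,0,0],[0,0.8,2],0]
    - [[0,0,0],[0,1.2,2],0]
    - [[0,0,0],[0,1.6,2],0]

```text
t: 13.75
eef_pos: [0.5305, 0.0485, 0.0289]
tool_rot: [-0.001, 0.743, 0.669, -0.0]
contact_force: [-7.8, 0.2, 4.5]
gripper_width: -0.002
```

```bash
python3 pan.py -108 10 3 p7
```

```text
t 13.75 world [0.5305 0.0485 0.0289] jig mm [-202.9   88.8] tool y yaw vs jig 0.4 F jig [-7.7 -0.7] 4.5 w -0.002342840454083315
panel in jig mm,deg [-109.5   10.8    4. ] cost 140.78795608324234 [np.int64(4504), np.int64(3025)]
```

View pics/p7.png

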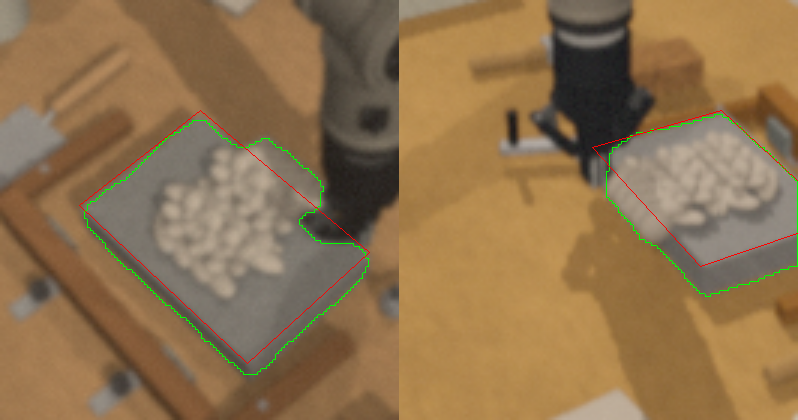

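Emit:
carry_out:
  moves:
    - [[0,0,0],[0,0.4,0],0]
    - [[0,0,0],[0,0.8,0],0]
    - [[0,0,0],[0,1.2,0],0]
    - [[0,0,0],[0,1.6,0],0]
    - [[0,0,0],[0,2.0,0],0]

```text
t: 14.68
eef_pos: [0.5489, 0.0484, 0.0279]
tool_rot: [-0.002, 0.743, 0.67, -0.001]
contact_force: [-6.8, 5.0, 4.7]
gripper_width: -0.0
```

Emit:
carry_out:
  moves:
    - [[0,0,0],[0,0.2,0],0]
    - [[0,0,0],[0,0.4,0],0]
    - [[0,0,0],[0,0.6,0],0]

```text
t: 15.05
eef_pos: [0.5549, 0.0478, 0.0279]
tool_rot: [-0.002, 0.743, 0.67, -0.001]
contact_force: [-6.7, 4.7, 4.9]
gripper_width: 0.002
```

```bash
python3 pan.py -99 5 -1
```

```text
t 15.05 world [0.5549 0.0478 0.0279] jig mm [-178.7   90.8] tool y yaw vs jig 0.52 F jig [-7.2  3.9] 4.9 w 0.0016412950032672331
panel in jig mm,deg [-93.4   4.5  -3. ] cost 112.05783301379938 [np.int64(5589), np.int64(3040)]
```

Emit:
carry_out:
  moves:
    - [[0,0,0],[0,-3,-3],0]
    - [[0,0,0],[-2,-3,-6.5],0]
    - [[0,0,0],[-8,-3,-6.5],0]
    - [[0,0,0],[-14,-3,-6.5],0]
    - [[0,0,0],[-16.5,-2.5,-2],0]

```text
t: 15.98
eef_pos: [0.5176, -0.1201, 0.0509]
tool_rot: [0.004, 0.745, 0.667, 0.003]
contact_force: [1.1, 1.2, -0.5]
gripper_width: 0.001
```

Emit:
carry_out:
  moves:
    - [[0,0,0],[0,0,2],0]
    - [[0,0,0],[0,0.4,2],0]
    - [[0,0,0],[0,0.8,2],0]
    - [[0,0,0],[0,1.2,2],0]
    - [[0,0,0],[0,1.6,2],0]

```text
t: 16.6
eef_pos: [0.5297, -0.1167, 0.0288]
tool_rot: [-0.001, 0.743, 0.669, -0.0]
contact_force: [-7.1, 0.1, 4.9]
gripper_width: -0.001
```

Emit:
carry_out:
  moves:
    - [[0,0,0],[0,0.2,0],0]
    - [[0,0,0],[0,0.4,0],0]
    - [[0,0,0],[0,0.6,0],0]
    - [[0,0,0],[0,0.8,0],0]
    - [[0,0,0],[0,1.0,0],0]

```text
t: 17.23
eef_pos: [0.5378, -0.1192, 0.0283]
tool_rot: [-0.001, 0.744, 0.669, -0.002]
contact_force: [-7.0, -3.1, 3.9]
gripper_width: 0.001
```

```bash
python3 pan.py -88 6 0
```

```text
t 17.225 world [ 0.5378 -0.1192  0.0283] jig mm [-176.8  -77.1] tool y yaw vs jig 0.35 F jig [-6.6 -3.9] 3.9 w 0.0005345203349085706
panel in jig mm,deg [-87.9   6.7  -0.5] cost 106.7891770887289 [np.int64(4816), np.int64(1799)]
```

Emit:
carry_out:
  moves:
    - [[0,0,0],[0,0.15,0],0]
    - [[0,0,0],[0,0.3,0],0]
    - [[0,0,0],[0,0.45,0],0]
    - [[0,0,0],[0,0.6,0],0]

```text
t: 18.02
eef_pos: [0.5438, -0.1201, 0.0283]
tool_rot: [-0.001, 0.744, 0.668, -0.002]
contact_force: [-7.4, -2.6, 5.1]
gripper_width: 0.001
```

Emit:
carry_out:
  moves:
    - [[0,0,0],[0,0.15,0],0]
    - [[0,0,0],[0,0.3,0],0]

```text
t: 18.27
eef_pos: [0.5467, -0.1204, 0.0283]
tool_rot: [-0.001, 0.744, 0.668, -0.002]
contact_force: [-8.2, -2.8, 3.5]
gripper_width: -0.0
```

```bash
python3 st.py
```

```text
t 18.275 world [ 0.5467 -0.1204  0.0283] jig mm [-167.8  -77.2] tool y yaw vs jig 0.35 F jig [-7.8 -3.7] 3.5 w -7.436353483280857e-05
```

Emit:
carry_out:
  moves:
    - [[0,0,0],[0,0.1,0],0]
    - [[0,0,0],[0,0.2,0],0]

```text
t: 18.52
eef_pos: [0.5484, -0.1206, 0.0283]
tool_rot: [-0.002, 0.744, 0.668, -0.002]
contact_force: [-10.3, -2.5, 7.6]
gripper_width: -0.002
```

Emit:
carry_out:
  moves:
    - [[0,0,0],[0,0.1,0],0]
    - [[0,0,0],[0,0.2,0],0]

```text
t: 18.77
eef_pos: [0.5485, -0.1205, 0.0281]
tool_rot: [-0.003, 0.744, 0.668, -0.003]
contact_force: [-14.1, -1.0, 9.1]
gripper_width: 0.003
```

```bash
python3 pan.py -83 8 3
```

```text
t 18.775 world [ 0.5485 -0.1205  0.0281] jig mm [-166.1  -77.2] tool y yaw vs jig 0.34 F jig [-13.9  -2.6] 9.1 w 0.003422638157958055
panel in jig mm,deg [-82.3   9.1   1.5] cost 146.10804654196943 [np.int64(4739), np.int64(1653)]
```

Contact: the right pad is felt at 14 N with TCP x = -166. Now the left corner.

Emit:
carry_out:
  moves:
    - [[0,0,0],[0,-3,-3],0]
    - [[0,0,0],[2,-3,-6.5],0]
    - [[0,0,0],[8,-3,-6.5],0]
    - [[0,0,0],[14,-3,-6.5],0]
    - [[0,0,0],[16.4,-2.7,-2],0]

```text
t: 19.7
eef_pos: [0.5473, 0.0523, 0.0508]
tool_rot: [0.001, 0.741, 0.671, 0.004]
contact_force: [0.5, -0.1, -0.4]
gripper_width: -0.003
```

Emit:
carry_out:
  moves:
    - [[0,0,0],[0,0,2],0]
    - [[0,0,0],[0,0.4,2],0]
    - [[0,0,0],[0,0.8,2],0]
    - [[0,0,0],[0,1.2,2],0]
    - [[0,0,0],[0,1.6,2],0]

```text
t: 20.32
eef_pos: [0.5591, 0.044, 0.0289]
tool_rot: [-0.001, 0.744, 0.669, -0.0]
contact_force: [-7.2, 0.4, 4.7]
gripper_width: 0.001
```

Emit:
carry_out:
  moves:
    - [[0,0,0],[0,0.15,0],0]
    - [[0,0,0],[0,0.3,0],0]
    - [[0,0,0],[0,0.45,0],0]

```text
t: 20.7
eef_pos: [0.5616, 0.0447, 0.0282]
tool_rot: [-0.002, 0.743, 0.669, -0.001]
contact_force: [-7.4, 2.8, 5.0]
gripper_width: 0.003
```

```bash
python3 pan.py -80 8 1
```

```text
t 20.7 world [0.5616 0.0447 0.0282] jig mm [-171.6   88.5] tool y yaw vs jig 0.45 F jig [-7.7  2. ] 5.0 w 0.002823271793978215
panel in jig mm,deg [-80.9   8.4   1.3] cost 272.896099020817 [np.int64(4614), np.int64(1242)]
```

Continuing gently towards the left pad.

Emit:
carry_out:
  moves:
    - [[0,0,0],[0,0.12,0],0]
    - [[0,0,0],[0,0.24,0],0]
    - [[0,0,0],[0,0.36,0],0]

```text
t: 21.38
eef_pos: [0.5652, 0.045, 0.0282]
tool_rot: [-0.003, 0.743, 0.669, -0.001]
contact_force: [-7.4, 4.8, 5.7]
gripper_width: -0.001
```

Emit:
carry_out:
  moves:
    - [[0,0,0],[0,0.1,0],0]
    - [[0,0,0],[0,0.2,0],0]

```text
t: 21.62
eef_pos: [0.5672, 0.0451, 0.0282]
tool_rot: [-0.003, 0.743, 0.669, -0.001]
contact_force: [-7.2, 3.9, 5.9]
gripper_width: -0.001
```

```bash
python3 st.py
```

```text
t 21.625 world [0.5672 0.0451 0.0282] jig mm [-166.1   89.5] tool y yaw vs jig 0.5 F jig [-7.6  3. ] 5.9 w -0.0012012240890625092
```

Emit:
carry_out:
  moves:
    - [[0,0,0],[0,0.1,0],0]
    - [[0,0,0],[0,0.2,0],0]

```text
t: 21.88
eef_pos: [0.5674, 0.045, 0.028]
tool_rot: [-0.004, 0.743, 0.669, -0.002]
contact_force: [-13.0, 4.2, 10.7]
gripper_width: 0.001
```

Emit:
carry_out:
  moves:
    - [[0,0,0],[0,0.1,0],0]

```text
t: 22.0
eef_pos: [0.5674, 0.0449, 0.0279]
tool_rot: [-0.005, 0.743, 0.669, -0.003]
contact_force: [-16.1, 4.6, 13.2]
gripper_width: -0.0
```

```bash
python3 st.py
```

```text
t 22.0 world [0.5674 0.0449 0.0279] jig mm [-165.9   89.4] tool y yaw vs jig 0.5 F jig [-16.6   2.7] 13.2 w -0.00022893587764423118
```

Left pad felt at 16 N, also at TCP x = -166. Re-checking the right.

Emit:
carry_out:
  moves:
    - [[0,0,0],[0,-3,-3],0]
    - [[0,0,0],[-2,-3,-6.5],0]
    - [[0,0,0],[-8,-3,-6.5],0]
    - [[0,0,0],[-14,-3,-6.5],0]
    - [[0,0,0],[-16.5,-2.5,-2],0]

```text
t: 22.62
eef_pos: [0.5329, -0.1231, 0.0513]
tool_rot: [0.004, 0.745, 0.667, 0.002]
contact_force: [1.0, 0.9, 0.0]
gripper_width: 0.002
```

Emit:
carry_out:
  moves:
    - [[0,0,0],[0,0,2],0]
    - [[0,0,0],[0,0.3,2],0]
    - [[0,0,0],[0,0.6,2],0]
    - [[0,0,0],[0,0.9,2],0]
    - [[0,0,0],[0,1.2,2],0]

```text
t: 23.25
eef_pos: [0.5433, -0.1189, 0.0291]
tool_rot: [0.0, 0.743, 0.669, 0.001]
contact_force: [0.5, 0.1, 0.4]
gripper_width: 0.004
```

Emit:
carry_out:
  moves:
    - [[0,0,0],[0,0.15,0],0]
    - [[0,0,0],[0,0.3,0],0]

```text
t: 23.5
eef_pos: [0.5455, -0.1198, 0.0284]
tool_rot: [0.0, 0.743, 0.669, 0.0]
contact_force: [1.0, 0.6, -0.7]
gripper_width: -0.001
```

```bash
python3 pan.py -77 6 0
```

```text
t 23.5 world [ 0.5455 -0.1198  0.0284] jig mm [-169.2  -76.7] tool y yaw vs jig 0.43 F jig [0.9 0.7] -0.7 w -0.001325690102887889
panel in jig mm,deg [-77.1   8.1  -0.6] cost 112.53600707770198 [np.int64(4741), np.int64(1868)]
```

Emit:
carry_out:
  moves:
    - [[0,0,0],[0,0.12,0],0]
    - [[0,0,0],[0,0.24,0],0]

```text
t: 24.05
eef_pos: [0.5478, -0.1201, 0.0283]
tool_rot: [-0.0, 0.743, 0.669, -0.0]
contact_force: [1.3, -0.2, -0.9]
gripper_width: 0.004
```

Emit:
carry_out:
  moves:
    - [[0,0,0],[0,0.1,0],0]
    - [[0,0,0],[0,0.2,0],0]

```text
t: 24.3
eef_pos: [0.5491, -0.1202, 0.0282]
tool_rot: [-0.001, 0.743, 0.669, -0.0]
contact_force: [-4.0, 0.3, 2.6]
gripper_width: -0.002
```

```bash
python3 st.py
```

```text
t 24.3 world [ 0.5491 -0.1202  0.0282] jig mm [-165.5  -76.7] tool y yaw vs jig 0.42 F jig [-4.  -0.1] 2.6 w -0.002404263396796761
```

Emit:
carry_out:
  moves:
    - [[0,0,0],[0,0.1,0],0]
    - [[0,0,0],[0,0.2,0],0]

```text
t: 24.55
eef_pos: [0.5494, -0.1204, 0.0279]
tool_rot: [-0.002, 0.743, 0.669, -0.001]
contact_force: [-8.2, 0.5, 6.5]
gripper_width: 0.002
```

Emit:
carry_out:
  moves:
    - [[0,0,0],[0,0.1,0],0]
    - [[0,0,0],[0,0.2,0],0]

```text
t: 24.8
eef_pos: [0.5496, -0.1204, 0.0277]
tool_rot: [-0.003, 0.744, 0.669, -0.002]
contact_force: [-12.6, 2.1, 11.0]
gripper_width: 0.004
```

```bash
python3 st.py
```

```text
t 24.8 world [ 0.5496 -0.1204  0.0277] jig mm [-165.1  -76.9] tool y yaw vs jig 0.39 F jig [-12.8   0.7] 11.0 w 0.0038790143369444793
```

Emit:
carry_out:
  moves:
    - [[0,0,0],[0,-3,-3],0]
    - [[0,0,0],[2,-3,-6.5],0]
    - [[0,0,0],[8,-3,-6.5],0]
    - [[0,0,0],[14,-3,-6.5],0]
    - [[0,0,0],[16.4,-2.5,-2],0]

```text
t: 25.42
eef_pos: [0.5496, 0.0509, 0.0503]
tool_rot: [0.001, 0.741, 0.671, 0.004]
contact_force: [-0.0, -0.3, 0.3]
gripper_width: 0.0
```

Emit:
carry_out:
  moves:
    - [[0,0,0],[0,0,2],0]
    - [[0,0,0],[0,0.4,2],0]
    - [[0,0,0],[0,0.8,2],0]
    - [[0,0,0],[0,1.2,2],0]
    - [[0,0,0],[0,1.5,2],0]

```text
t: 26.05
eef_pos: [0.5619, 0.0429, 0.0291]
tool_rot: [0.0, 0.744, 0.669, 0.001]
contact_force: [0.5, -0.3, -0.3]
gripper_width: -0.003
```

Emit:
carry_out:
  moves:
    - [[0,0,0],[0,0.15,0],0]
    - [[0,0,0],[0,0.3,0],0]

```text
t: 26.3
eef_pos: [0.564, 0.0432, 0.0284]
tool_rot: [-0.0, 0.743, 0.669, 0.0]
contact_force: [-1.2, 0.1, -0.0]
gripper_width: 0.002
```

```bash
python3 st.py
```

```text
t 26.3 world [0.564  0.0432 0.0284] jig mm [-169.1   87.3] tool y yaw vs jig 0.43 F jig [-1.2 -0. ] -0.0 w 0.0022390175446204883
```

Emit:
carry_out:
  moves:
    - [[0,0,0],[0,0.1,0],0]
    - [[0,0,0],[0,0.2,0],0]

```text
t: 26.55
eef_pos: [0.5659, 0.043, 0.0282]
tool_rot: [-0.0, 0.743, 0.669, -0.0]
contact_force: [0.6, -0.1, -1.2]
gripper_width: 0.001
```

Emit:
carry_out:
  moves:
    - [[0,0,0],[0,0.1,0],0]
    - [[0,0,0],[0,0.2,0],0]

```text
t: 26.8
eef_pos: [0.567, 0.0428, 0.0281]
tool_rot: [-0.001, 0.743, 0.669, -0.001]
contact_force: [-4.2, 0.6, 3.6]
gripper_width: 0.005
```

```bash
python3 st.py
```

```text
t 26.8 world [0.567  0.0428 0.0281] jig mm [-166.1   87.3] tool y yaw vs jig 0.43 F jig [-4.2  0.2] 3.6 w 0.00485265970472709
```

Emit:
carry_out:
  moves:
    - [[0,0,0],[0,0.1,0],0]
    - [[0,0,0],[0,0.2,0],0]
    - [[0,0,0],[0,0.3,0],0]
    - [[0,0,0],[0,0.4,0],0]

```text
t: 27.3
eef_pos: [0.5672, 0.0428, 0.0275]
tool_rot: [-0.004, 0.743, 0.669, -0.003]
contact_force: [-14.2, 2.6, 11.9]
gripper_width: 0.001
```

```bash
python3 pan.py -77 6 0; python3 - <<'E'
from st import *
from fit import I,ray
for c in I:
    for d in bot.silhouettes('latch_peg',c)[:2]: 
        w=ray(I[c],d['location'],.05); print(c,round(d['score'],2),d['location'],w,J@(w[:2]-pj[:2]))
E
```

```text
t 27.3 world [0.5672 0.0428 0.0275] jig mm [-165.9   87.3] tool y yaw vs jig 0.45 F jig [-14.4   1. ] 11.9 w 0.0012582122743469346
panel in jig mm,deg [-78.7   7.8  -0. ] cost 132.84718545832362 [np.int64(4513), np.int64(2934)]
t 27.6 world [0.5671 0.0428 0.0275] jig mm [-165.9   87.2] tool y yaw vs jig 0.44 F jig [-12.7   0. ] 9.4 w 0.0011075340091529736
scene 0.5 [334.7, 243.5] [0.53433849 0.1366748  0.05      ] [-0.20905092  0.17684653]
scene 0.36 [228.7, 253.7] [ 0.73914166 -0.04339864  0.05      ] [0.01468547 0.02092087]
side 0.64 [235.6, 196.2] [0.49278979 0.09696512 0.05      ] [-0.24587556  0.13272059]
```

Both corners are flush and stiff (14 N, no sliding), panel y ≈ +8 mm, yaw ≈ 0. Moving to the outer side of the latch peg (jig -257, 177).

Emit:
carry_out:
  moves:
    - [[0,0,0],[0,-3,-2],0]
    - [[0,0,0],[2,-5,-7],0]
    - [[0,0,0],[7,-8.8,-7],0]
    - [[0,0,0],[11.8,-8.8,-7],0]
    - [[0,0,0],[11.8,-8.8,-7],0]

```text
t: 28.32
eef_pos: [0.4971, 0.1739, 0.0985]
tool_rot: [-0.0, 0.741, 0.672, 0.001]
contact_force: [0.9, 0.3, 0.3]
gripper_width: 0.0
```

```bash
python3 pan.py -77 6 0; python3 - <<'E'
from st import *
from fit import T
im=bot.read_camera('wrist'); i=bot.camera_info('wrist')
q=proj(i,T(pj,[(-.2573,.177,.06),(-.185,.157,.022)])); print(q)
for p in q: cv2.circle(im,tuple(np.int32(p)),6,(255,0,0),1)
save('w2',im)
E
```

```text
t 28.325 world [0.4971 0.1739 0.0985] jig mm [-250.2  209.7] tool y yaw vs jig 0.85 F jig [0.8 0.4] 0.3 w 0.0004967622643035482
panel in jig mm,deg [-78.3   7.8  -0.7] cost 105.69707253698084 [np.int64(4742), np.int64(2916)]
t 28.625 world [0.497  0.1672 0.0983] jig mm [-249.6  203. ] tool y yaw vs jig 0.28 F jig [ 0.4 -0.1] 0.1 w -0.002540797221927265
[[266.99847006 304.546428  ]
 [387.39021226 300.42805312]]
```

View pics/w2.png

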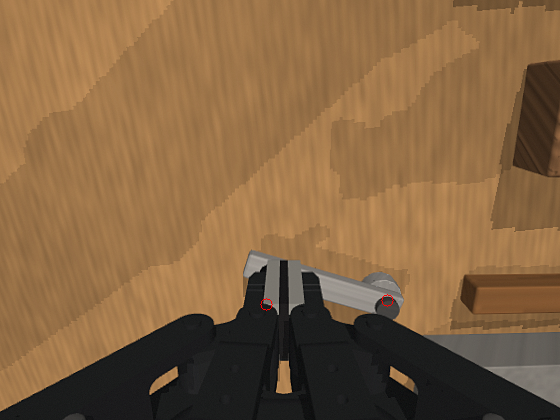

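The wrist view shows the latch still open outward (bar from pivot 387,300 to tip 250,262), with the finger just outside the peg. Lowering and pushing.

Emit:
carry_out:
  moves:
    - [[0,0,0],[0,0,2.5],0]
    - [[0,0,0],[0,0,4.6],0]
    - [[0,0,0],[-1,-0.3,4.6],0]
    - [[0,0,0],[-2,-0.7,4.6],0]
    - [[0,0,0],[-2.9,-1.04,4.6],0]

```text
t: 29.3
eef_pos: [0.4839, 0.1404, 0.0532]
tool_rot: [0.0, 0.744, 0.669, 0.001]
contact_force: [1.0, 1.7, 0.2]
gripper_width: 0.001
```

Emit:
carry_out:
  moves:
    - [[0,0,0],[-1.1,-0.1,0],0]
    - [[0,0,0],[-2.2,-0.2,0],0]
    - [[0,0,0],[-3.25,0,0],0]
    - [[0,0,0],[-4.3,0.2,0],0]
    - [[0,0,0],[-5.35,0.7,0],0]

```text
t: 29.92
eef_pos: [0.4847, 0.0867, 0.0523]
tool_rot: [-0.0, 0.743, 0.669, -0.0]
contact_force: [0.4, 2.8, 0.7]
gripper_width: -0.002
```

```bash
python3 pan.py -77 6 0; python3 - <<'E'
from st import *
from fit import I,ray,T
a=0.75
for c in I:
    print(c,'expect .75',proj(I[c],T(pj,[(-.185-.075*np.cos(a),.157-.075*np.sin(a),.042)])))
    for d in bot.silhouettes('latch',c)[:1]: print(round(d['score'],2),d['location'],d['region'].sum())
im=np.hstack([np.load(c+'_l.npy')[150:290,190:390] for c in I]); save('l1',cv2.resize(im,None,fx=2,fy=2))
E
```

```text
t 29.925 world [0.4847 0.0867 0.0523] jig mm [-252.7  121.6] tool y yaw vs jig 0.44 F jig [0.1 2.8] 0.7 w -0.0022778495995147605
panel in jig mm,deg [-77.5   7.6  -0.8] cost 96.75658902081153 [np.int64(4683), np.int64(2985)]
t 30.225 world [0.484  0.0869 0.052 ] jig mm [-253.5  121.8] tool y yaw vs jig 0.42 F jig [-0.6  0.3] 1.3 w -0.000687728066321124
scene expect .75 [[323.91910127 220.6566711 ]]
0.72 [324.5, 238.9] 171
side expect .75 [[240.70630217 202.50323343]]
0.64 [246.1, 202.3] 207
```

View pics/l1.png

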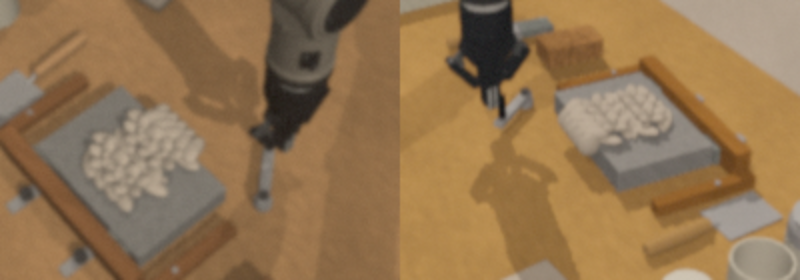

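Emit:
carry_out:
  moves:
    - [[0,0,0],[-1.0,0.6,0],0]
    - [[0,0,0],[-1.85,1.4,0],0]
    - [[0,0,0],[-2.6,2.25,0],0]
    - [[0,0,0],[-3.05,2.95,0],0]

```text
t: 30.82
eef_pos: [0.5131, 0.0562, 0.0525]
tool_rot: [-0.0, 0.743, 0.67, 0.002]
contact_force: [4.8, 13.5, -4.9]
gripper_width: 0.001
```

Emit:
carry_out:
  moves:
    - [[0,0,0],[-0.35,0.6,0],0]
    - [[0,0,0],[-0.6,1.0,0],0]
    - [[0,0,0],[-0.7,1.4,0],0]
    - [[0,0,0],[-0.8,1.7,0],0]
    - [[0,0,0],[-0.8,1.9,0],0]

```text
t: 31.45
eef_pos: [0.5305, 0.0504, 0.0524]
tool_rot: [-0.002, 0.741, 0.671, 0.003]
contact_force: [1.9, 18.9, -1.0]
gripper_width: -0.003
```

```bash
python3 st.py
```

```text
t 31.45 world [0.5305 0.0504 0.0524] jig mm [-203.2   90.7] tool y yaw vs jig 0.79 F jig [-0.3 19. ] -1.0 w -0.003150476092062601
```

```bash
python3 - <<'E'
from st import *
out=[]
for c in ['side','wrist']:
    im=bot.read_camera(c)
    out.append(cv2.resize(im[150:290,190:390],(500,350)) if c=='side' else cv2.resize(im[190:400,140:440],(500,350)))
    for d in bot.silhouettes('latch',c)[:1]: print(c,round(d['score'],2),d['location'],d['region'].sum())
save('l2',np.vstack(out)[:600+100] if 0 else cv2.resize(np.vstack(out),(428,600)))
E
```

```text
t 31.45 world [0.5305 0.0504 0.0524] jig mm [-203.2   90.7] tool y yaw vs jig 0.79 F jig [-0.3 19. ] -1.0 w -0.003150476092062601
wrist 0.86 [323.3, 186.3] 6839
```

View pics/l2.png

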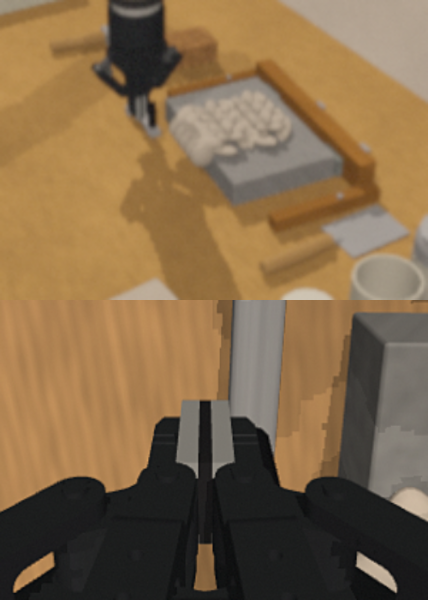

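```bash
cat > la.py <<'E'
from st import *
bot.read_camera('wrist'); i=bot.camera_info('wrist'); d=bot.silhouettes('latch','wrist')
m=d[0]['region']; L=[];rows=np.where(m.any(1))[0]; print(rows.min(),rows.max())
for r in range(rows.min()+3,rows.max()-3,6):
    c=np.where(m[r])[0]; p=[J@(ray(i,(x,r),.023)[:2]-pj[:2])*1000 for x in (c.min(),c.max())]; L.append(np.r_[p[0],p[1]])
L=np.array(L); print(L[::5].round(1))
for k in (0,2):
    s=np.polyfit(L[:,k+1],L[:,k],1); print('edge slope dx/dy',s, 'latch angle',np.pi/2-np.arctan(s[0]))
E
python3 la.py
```

```text
t 31.65 world [0.5306 0.0504 0.0524] jig mm [-203.    90.7] tool y yaw vs jig 0.79 F jig [ 0.2 19.2] -2.0 w -0.0017310895878169202
99 319
[[-194.2  162.2 -178.9  162.5]
 [-194.2  150.3 -178.2  150.6]
 [-194.7  137.9 -178.7  138.1]
 [-194.7  124.9 -178.8  125.2]
 [-194.8  111.4 -179.4  111.6]
 [-195.3   97.1 -179.5   97.3]
 [-185.6   82.3 -179.6   82.3]
 [-180.1   66.5 -177.8   66.5]]
edge slope dx/dy [-1.02300699e-01 -1.80631524e+02] latch angle 1.6727423767514806
edge slope dx/dy [ 8.48611896e-03 -1.79873438e+02] latch angle 1.56231041153745
```

Latch measured at about 1.56 rad (closed). Releasing by moving away along the push-back direction, then lifting.

Emit:
carry_out:
  moves:
    - [[0,0,0],[0.8,-0.1,0],0]
    - [[0,0,0],[1.5,-0.5,0],0]
    - [[0,0,0],[1.5,-1.5,-3],0]
    - [[0,0,0],[1.5,-2,-8],0]
    - [[0,0,0],[2,-3,-13],0]

```text
t: 32.38
eef_pos: [0.5007, 0.0652, 0.1834]
tool_rot: [0.0, 0.744, 0.668, -0.001]
contact_force: [0.2, 1.3, 0.9]
gripper_width: 0.001
```

```bash
python3 pan.py -77 8 0; python3 - <<'E'
from st import *
from fit import T
im=bot.read_camera('wrist'); i=bot.camera_info('wrist')
q=proj(i,T(pj,[(-.185,.157,.023),(-.185,.067,.023),(-.152,.118,.036),(-.152,-.102,.036),(-.185,.082,.06)])); print(q.round(0).tolist())
for k in (0,2): cv2.line(im,tuple(np.int32(q[k])),tuple(np.int32(q[k+1])),(255,0,0),1)
s=cv2.resize(np.load('scene_l.npy')[140:300,180:380],(560,448))
save('fin',cv2.resize(np.vstack([im,s]),(387,600)))
E
```

```text
t 32.375 world [0.5007 0.0652 0.1834] jig mm [-234.4  102.1] tool y yaw vs jig 0.27 F jig [0.  1.3] 0.9 w 0.00140597592799711
panel in jig mm,deg [-78.7   7.9  -1.8] cost 126.63755254834508 [np.int64(4648), np.int64(2952)]
t 32.675 world [0.5005 0.0662 0.1814] jig mm [-234.8  103.1] tool y yaw vs jig 0.39 F jig [-0.3 -0.4] -0.2 w 0.0019078437344030618
[[351.0, 124.0], [344.0, 237.0], [395.0, 179.0], [371.0, 412.0], [353.0, 236.0]]
```

View pics/fin.png

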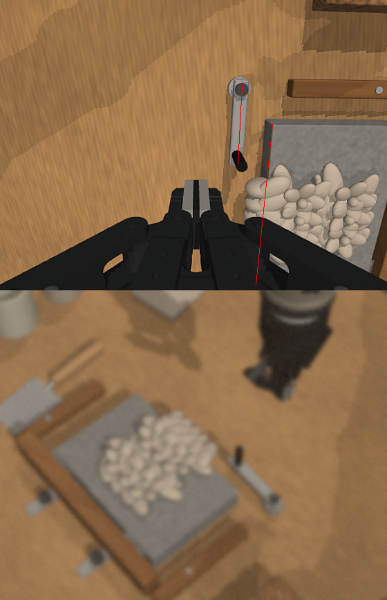

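Emit:
carry_out:
  moves:
    - [[0,0,0],[0,0,-6],0]
    - [[0,0,0],[-5,3,-10],0]
    - [[0,0,0],[-10,6,-14],0]
    - [[0,0,0],[-15,9,-16],0]
    - [[0,0,0],[-19,12,-18],0]

```text
t: 33.35
eef_pos: [0.5979, -0.1314, 0.3595]
tool_rot: [-0.001, 0.743, 0.669, -0.001]
contact_force: [0.8, -0.3, -0.1]
gripper_width: -0.003
```

Emit:
carry_out:
  moves:
    - [[0,0,0],[0,0,0],0]
    - [[0,0,0],[0,0,0],0]

```text
t: 33.6
eef_pos: [0.5972, -0.1294, 0.3581]
tool_rot: [-0.001, 0.744, 0.669, -0.001]
contact_force: [0.5, 0.8, -0.1]
gripper_width: -0.002
```

```bash
python3 pan.py -77 8 0; python3 la.py; python3 - <<'E'
from st import *
from fit import T
im=bot.read_camera('wrist'); i=bot.camera_info('wrist')
d=bot.silhouettes('panel','wrist'); m=d[0]['region']; j=bot.silhouettes('jig','wrist')[0]['region']
# far edge of panel top: right border; sample y positions
def jig(u,z): return J@(ray(i,u,z)[:2]-pj[:2])*1000
F=[];B=[];N=[]
for r in range(0,420,4):
    c=np.where(m[r])[0]
    if len(c)>20:
        F.append(jig((c.max()+.5,r),.036)); N.append(jig((c.min()-.5,r),.036))
F=np.array(F);N=np.array(N)
print('far',F[::6].round(1).tolist()); print('near',N[::6].round(1).tolist())
s=F[(F[:,1]<100)&(F[:,1]>-60)]; print(np.degrees(np.polyfit(s[:,1],s[:,0],1)[0]))
q=proj(i,T(pj,[(-.1527,.118,.036),(-.0027,.118,.036),(-.0027,-.102,.036),(-.1527,-.102,.036)])); cv2.polylines(im,[np.int32(q)],True,(255,0,0),1)
q=proj(i,T(pj,[(-.128,.148,.02),(.027,.148,.02),(.027,-.148,.02),(-.128,-.148,.02)])); cv2.polylines(im,[np.int32(q)],True,(0,255,0),1)
save('fin2',im)
E
```

```text
t 33.6 world [ 0.5972 -0.1294  0.3581] jig mm [-116.7  -80.5] tool y yaw vs jig 0.38 F jig [0.4 0.8] -0.1 w -0.0018907186427675774
panel in jig mm,deg [-77.7   7.9  -0.6] cost 76.86763297409304 [np.int64(4777), np.int64(2983)]
t 33.9 world [ 0.5975 -0.1282  0.3595] jig mm [-116.6  -79.3] tool y yaw vs jig 0.53 F jig [0.3 0.4] 0.8 w -0.0014052768405182086
0 35
[[-194.7   95.6 -177.8   95.6]]
edge slope dx/dy [-5.78659280e-02 -1.91028465e+02] latch angle 1.6285977969063046
edge slope dx/dy [ 2.35873564e-02 -1.80081248e+02] latch angle 1.5472133432659432
t 34.0 world [ 0.5976 -0.1288  0.3598] jig mm [-116.4  -79.8] tool y yaw vs jig 0.5 F jig [-0.5  0.3] -0.9 w 0.0004391026666879794
far [[-1.3, 97.6], [-2.9, 73.0], [-2.1, 47.9], [-1.3, 22.1], [-1.6, -4.4], [-3.0, -31.7], [-2.0, -59.9], [-0.9, -89.1]]
near [[-152.2, 95.4], [-151.4, 71.0], [-177.5, 45.8], [-177.0, 20.1], [-175.4, -6.3], [-176.2, -33.5], [-150.6, -61.5], [-149.7, -90.5]]
0.07057287599160342
```

View pics/fin2.png

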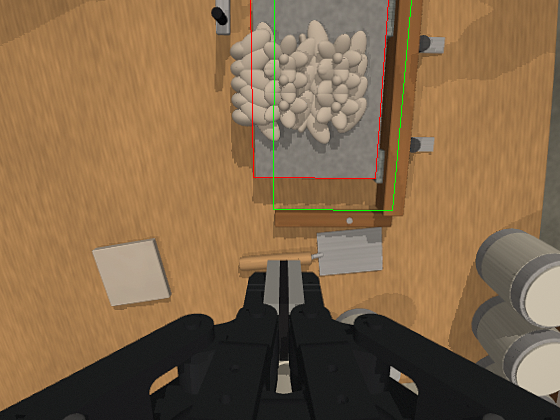

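```bash
python3 -c "
from station import bot
print(bot.hand_in(), bot.get_obs()['t'])"
```

```text
the job is handed in; nothing more can be done
the job is handed in; nothing more can be done
```

I crept the panel home with alternating pushes at its right and left corners until both pads were felt. I then swung the latch closed by its peg, backed off and handed the job in at about t = 34 s. The hand-in gives no verdict.

**Panel home:** Both corners stood stiff at about 13–14 N without sliding. The tool stopped at x = -165 mm on the right and -166 mm on the left. The last wrist picture shows the far edge on both pads. The bar is set about 2 mm from fully back, and the panel is about 8 mm left of the middle line.

**Skew:** The last readings do not agree. The wrist camera's far edge gives about 0°, its near edge about +0.7°, and the scene and side fit -0.6° (it read -1.8° just after I let go of the latch). The limit is 0.8°; I relied on the felt contact at both pads.

**Latch:** It measured about 1.55–1.56 rad. The bar's right edge gave these readings; fits to its left edge were thrown off where the finger hid it.

**Forces and bystanders:** The highest horizontal push read on the panel was about 17 N (about 21 N with the vertical part). These are end-of-move readings only. On the peg, the finger pressed sideways with about 19 N at the end of the swing, more than the 2 N it needed. I saw no sign that the relief or any bystander was touched, but I did not measure the bystanders' positions afterwards.

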